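# Unpack a card box and stand it in the free place of a crowded card rack

## Task

Lift the new box of business cards upright out of the narrow delivery carton and stand it on a free patch of bare desk; let go, take it again a quarter turn round so that your fingers will fit in the card rack, and lower it upright into the free place there until you feel it rest on the sheets at the bottom, clear of the two boxes already in the rack. Do not drop or knock it over at any point, and leave those two boxes and everything else on the desk where they are.

Things in the scene. Friction and masses are not known exactly. Their poses are not given: they have to be found in the camera images.
- new_box: New box of business cards, standing on end in the carton: brown card, white slip lid on its upper third, 40 mm (own x) by 60 mm (own y) by 95 mm high, 0.14 to 0.30 kg. Origin: centre of its underside. In the carton the fingers fit only on its two wide faces (grip across own x, 40 mm); in the rack only on its two narrow faces (across own y, 60 mm).
- carton: Open brown carton fixed on the paper pile, outer 172 (own x) by 80 (own y) by 92 mm high, walls and floor 4 mm. Origin: centre of its underside, 7.6 mm above the desk. The new box stands in it within 25 mm of its middle along x, its axes nearly along the carton's; its 60 mm side spans the 72 mm inner width.
- rack: Grey card rack, fixed: opaque open-topped trough, outer 64 (own x) by 338 (own y) by 105 mm high, walls 4 mm. Origin: centre of its underside, on the desk. Its bottom is covered with level paper sheets of unknown depth, top 6 to 22 mm above the desk. Places at about -118, 0, +118 mm along y: two hold a box, one is free. A box fits only with its own y along the rack's y.
- old_box_a: Card box of the same make and size as the new one, loose, standing upright in the rack in one of its places, aligned with it; origin: centre of its underside, on the sheets.
- old_box_b: The other card box standing in the rack, same make and size; origin: centre of its underside, on the sheets.
- paper_pile: Low pile of white paper fixed on the desk at the left, under the carton, 290 (own x) by 205 (own y) by 7 mm; not bare desk. Origin: about the centre of its underside. The bare desk lies in front of the rack and right of the pile; desk top z = 0, front edge x = 0.34, right edge y = -0.43.
- tape_measure: Bystander, loose: pocket tape measure, 31 (own x) by 69 (own y) by 62 mm high. Origin: centre of its underside.
- staple_box: Bystander, loose: card box of staples, 42 (own x) by 60 (own y) by 24 mm high. Origin: centre of its underside.
- sticky_pad: Bystander, loose: block of sticky notes, 77 by 78 by 19 mm high. Origin: centre of its underside.
- mouse: Bystander, loose: black computer mouse, 60 (own x) by 106 (own y) by 36 mm high. Origin: centre of its underside. Tape measure, staple box, sticky notes and mouse lie in a row on the bare desk before the rack (x 0.40 to 0.45, y -0.38 to 0.07), in any order, about 110 mm apart, with one spot of the row left free.
- stapler: Bystander, loose: black stapler, 36 (own x) by 148 (own y) by 49 mm high, left of the paper pile. Origin: centre of its underside.
- tape_masking: Bystander, loose: roll of masking tape lying flat, 108 mm across, 37 mm high, beyond the paper pile at the left. Origin: centre of its underside.
Not all that is in view belongs to the job. Leave any red look-alike of the new_box alone.

How it is judged (in metres and radians):
On the way, in this order (a step that is already met when the one before it is completed fails the run):
1. the new box is lifted out of the carton (z of new_box in the frame of carton above 0.08 m and angle between new_box's own z axis and vertical below 0.35 rad), for 0.05 s.
2. the new box stands upright on the bare desk, let go (height (world z) of new_box between -0.01 and 0.003 m and angle between new_box's own z axis and vertical below 0.1 rad and linear speed of new_box below 0.02 m/s and contact force between new_box and the fingers below 0.1 N), for 0.2 s.
At the end, for the whole second after the job is handed in: The new box stands at rest and released inside the rack on the sheets at its bottom, upright within 0.08 rad, its 60 mm side along the rack, its centre 65 mm or more from that of each of the other two boxes (5 mm clear) (x of new_box in the frame of rack between -0.012 and 0.012 m and y of new_box in the frame of rack between -0.138 and 0.138 m and z of new_box in the frame of rack between 0.003 and 0.026 m and angle between new_box's own z axis and vertical below 0.08 rad and angle between the y axis of new_box and the y axis of rack, either way round below 0.3 rad and horizontal distance between new_box and old_box_a above 0.065 m and horizontal distance between new_box and old_box_b above 0.065 m and linear speed of new_box below 0.02 m/s and angular speed of new_box below 0.1 rad/s and contact force between new_box and the fingers below 0.1 N); the robot touches nothing.
It fails at once if the new box falls: dropped from more than about a centimetre, or knocked over ((linear speed of new_box above 0.45 m/s and contact force between new_box and the fingers below 0.1 N) or angle between new_box's own z axis and vertical above 0.6 rad).
It fails at once if a box in the rack is shifted by more than 10 mm or tipped (distance of any of old_box_a, old_box_b from where it was at the start of the episode above 0.01 m or angle between any of old_box_a, old_box_b's own z axis and vertical above 0.15 rad).
It fails at once if a bystander on the desk (tape measure, staple box, sticky notes, mouse, stapler or tape roll) is shifted by more than 10 mm (distance of any of tape_measure, staple_box, sticky_pad, mouse, stapler, tape_masking from where it was at the start of the episode above 0.01 m).
It also fails if it takes over 58 s, if anything falls off the work surface, if the arm or the gripper's body presses on something with over 40 N, if the wrist force passes 120 N, or if a joint passes its speed limit or range.

## Robot

A 6-joint arm with a two-finger parallel gripper is mounted at the origin on a cart in front of the work surface, level with it; the furniture and walls round the work are solid. World frame = base frame: x ahead of the robot, y to its left, z up, the work surface at z = 0. Lengths are in m, angles in degrees, forces in N, time in s.
With the tool pointing down it reaches from about 0.325 to 0.85 m from the base axis. Payload 15.5 kg.
Tool frame: the origin (TCP) lies at the centre of the arm's flange, where the gripper is bolted on; the fingertips stand 191 mm ahead of it and the grasp point (between the pads) lies 172 mm ahead of it; z points along the fingers, y is the line along which they close (so a half turn about z gives the same grasp; the last joint's range is limited). The gripper opens to 91 mm and grips with 3 to 60 N. Pads are 32 mm wide; open, the fingers measure 118 mm over their backs; the gripper's body (76 mm by 178 mm) begins 60 mm behind the grasp point.
Start: joints at [59.444, 28.281, 77.091, -0, 74.628, -5.472], TCP at [0.265, 0.566, 0.405] pointing down, gripper open.
Joint ranges: [-166.48, 166.48], [-47.26, 123.95], [12.59, 153.08], [-70.14, 250.14], [6.76, 159.57], [-176.63, 176.63]. Speed limits (degrees/s): [108.29, 108.29, 147.25, 172.46, 172.46, 172.46].

## Interface

Orientations are given as [roll, pitch, yaw] about the fixed x, y, z axes, in that order (R = Rz(yaw) Ry(pitch) Rx(roll)).
In Python, from bench import sensors, eyes, hand_in gives the robot as it stands. The module is installed in compiled form; this text tells all that it offers.
- The arm moves only by the shell command python3 -m inch 'ROWS'. ROWS is a JSON object of lists of equal length, an entry for each row: "gripper": the opening, from 0 (shut) to 1 (fully open); "travel": the shift along the tool's x, y, z in cm, a list of three; "spin": the turn about the tool's z in rad. A call has 1 to 10 rows; each row is the pose to reach, as a shift and turn from the pose commanded when the call began, along the tool's axes at that moment; what a row does not reach only later rows make up. A row lasts 1/8 s, in which the tool goes at most 62.5 mm and 10.7 degrees, less where a joint would pass 70% of its speed; a pose out of reach is approached as far as the arm can. A call with a gripper value outside its range is refused whole. The fingers move at their own pace and stop on an object; the grip force is fixed at half the most. Time passes only in rows, so rows that repeat a pose let the fingers close. It gives the time, the measured TCP pose, the force, the opening and the grip force at its end, in the units of the state.
- sensors.sense(): the state, without advancing time (a new reading comes with each control period).
- eyes.camera(name): name is "scene" or "side" or "wrist"; returns (picture, depth): 400x640x3 uint8, red, green, blue; 400x640 float32, m along the optical axis (not along the pixel's ray), 0 where there is no reading.
- eyes.calibration(name): a dict with "fovy" (degrees; the focal length in pixels is half the picture's height over the tangent of half this angle, whatever the lens; pixels are square), "cx", "cy" (the principal point, pixels), "D" ([k1, k2, p1, p2, k3] as OpenCV has them; the pictures are not rectified), "T" (4x4, takes a point from camera to world coordinates); the wrist camera has in their place "mount" (4x4, takes a point from camera to tool coordinates, whose origin is the TCP and whose axes are the flange's). Camera axes: x right, y down, z forward; pixel columns grow to the right and rows downward; lengths in m; the calibration is good to about 2 mm. A picture is of the moment at which its call begins: read the wrist's pose just before it. calibration takes no time and is no camera call.
- hand_in(): hands the job in; it is judged then, once.
The state is a dict: "time_s": time; "qpos": joint angles; "dq": joint speeds; "tau": joint torques, N m; "ee_pos": TCP position; "tool_rot": TCP orientation; "contact_force": force on the tool from outside, world axes, zero at the start; "moment": the same for the moment, N m; "opening": finger opening in m; "finger_force": force on a finger pad.
Only numpy, scipy, OpenCV 4.12 (cv2) and the standard library are available. Lean on these libraries where they do the work, as an engineer would, in place of code of your own. Each camera call takes 0.05 s, during which the arm holds its last target. There are 200 camera calls.

## Working session

There is one attempt and no reset: what is moved stays moved. The work goes in short steps, Python scripts to look and compute and a shell command to move; the robot and the scene stay as the last step left them, time stands still between calls to the robot, and variables do not carry over. Pictures are saved under pics/ and viewed, at most 10 in all, crops included, and the job is handed in when it is done.

```bash
mkdir -p pics
cat > h.py <<'E'
import numpy as np, cv2
from bench import sensors, eyes
from scipy.spatial.transform import Rotation as R
def tool():
    s=sensors.sense(); T=np.eye(4); T[:3,:3]=R.from_euler('xyz',s['tool_rot'],degrees=True).as_matrix(); T[:3,3]=s['ee_pos']; return T
def shot(n):
    T0=tool(); p,d=eyes.camera(n); c=eyes.calibration(n)
    T=np.array(c['T']) if 'T' in c else T0@np.array(c['mount'])
    f=200/np.tan(np.radians(c['fovy'])/2); K=np.array([[f,0,c['cx']],[0,f,c['cy']],[0,0,1]])
    return dict(p=p,d=d,T=T,K=K,D=np.array(c['D'],float))
def rays(v,px):
    u=cv2.undistortPoints(np.array(px,float).reshape(-1,1,2),v['K'],v['D'],None,None).reshape(-1,2)
    return np.c_[u,np.ones(len(u))]
def plane(v,px,z):
    r=rays(v,px)@v['T'][:3,:3].T; o=v['T'][:3,3]; return o+r*((z-o[2])/r[:,2])[:,None]
def cloud(v):
    h,w=v['d'].shape; g=np.stack(np.meshgrid(np.arange(w),np.arange(h)),-1).reshape(-1,2)
    r=rays(v,g)*v['d'].reshape(-1,1); P=r@v['T'][:3,:3].T+v['T'][:3,3]; P[v['d'].ravel()==0]=np.nan
    return P.reshape(h,w,3)
def save(v,n): cv2.imwrite('pics/'+n,v['p'][:,:,::-1])
E
python3 - <<'E'
from h import *
import pickle
print(sensors.sense())
for n in('scene','side','wrist'):
    v=shot(n); save(v,n+'0.png'); pickle.dump(v,open(n+'0.pkl','wb')); print(n,v['T'].round(3).tolist(),v['K'][0,0],v['D'],(v['d']>0).mean())
a=[cv2.imread(f'pics/{n}0.png') for n in('scene','side')]
E
```

```text
{'time_s': 0.0, 'qpos': array([ 5.94451772e+01,  2.83167946e+01,  7.71270324e+01, -9.24149229e-04,
        7.46271527e+01, -5.47179624e+00]), 'dq': array([-0.04837398,  0.00327795,  0.0715369 ,  0.04489283,  0.0027671 ,
        0.02039754]), 'tau': array([-6.41709448e-04, -8.78777862e+01, -3.81853187e+01,  7.05433264e-02,
        5.34168317e-02, -2.47410838e-05]), 'ee_pos': array([0.26488638, 0.56593971, 0.40411796]), 'tool_rot': array([-1.79929259e+02, -5.88158903e-03,  1.54917215e+02]), 'contact_force': array([ 0.19897637, -0.01025985,  0.40185895]), 'moment': array([-0.01205681,  0.0128147 ,  0.00893236]), 'finger_force': 0.0, 'opening': 0.09095015750913649}
scene [[0.455, -0.516, 0.725, -0.418], [-0.89, -0.285, 0.356, -0.445], [0.023, -0.808, -0.589, 0.84], [0.0, 0.0, 0.0, 1.0]] 387.91438779598826 [-0.00042614  0.          0.          0.          0.        ] 0.99587890625
side [[0.998, -0.025, 0.055, 0.494], [-0.06, -0.535, 0.843, -1.056], [0.008, -0.845, -0.535, 0.745], [0.0, 0.0, 0.0, 1.0]] 389.4950610298831 [-0.05590413  0.          0.          0.          0.        ] 0.9961171875
wrist [[0.424, 0.877, 0.226, 0.202], [0.906, -0.41, -0.106, 0.595], [-0.0, 0.25, -0.968, 0.384], [0.0, 0.0, 0.0, 1.0]] 318.0778600041824 [-0.04855458  0.          0.          0.          0.        ] 0.99583984375
```

View pics/scene0.png

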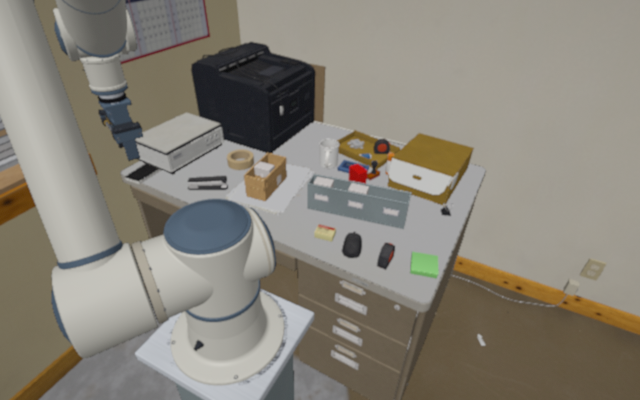

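View pics/side0.png

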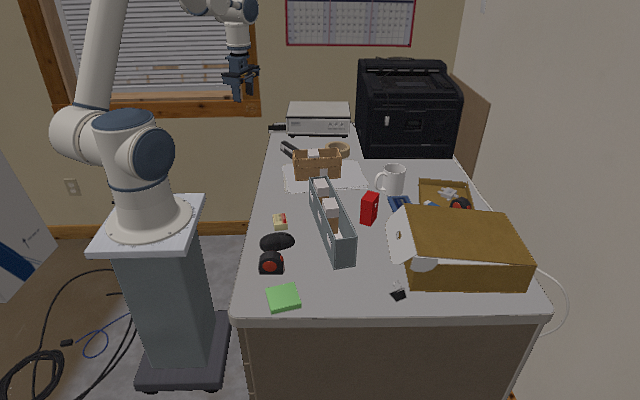

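View pics/wrist0.png

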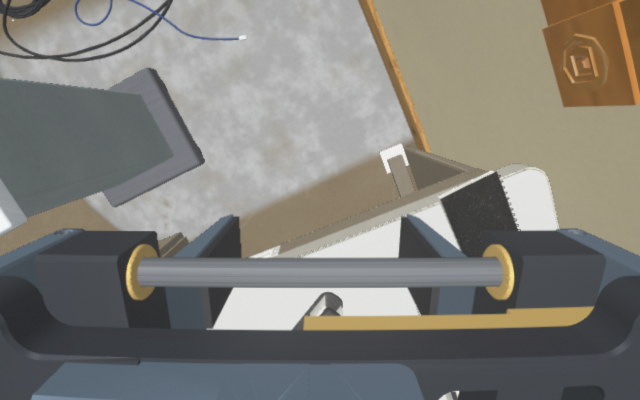

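The scene view shows these things:
- **Carton:** at (265,177), with the white-lidded new box inside at (263,168).
- **Rack:** around (358,198), with boxes at about (324,183) and (358,189). Its right-hand place looks free.
- **Desk row:** staples (325,232), mouse (352,244), tape measure (386,255) and green pad (424,264).

Things that could be taken for the new box are the white lid in the carton (263,168), the two rack boxes (324,183) and (358,189), and the red box (357,173). I choose the one in the carton, which matches the description. The wrist view shows only the desk's left corner.

```bash
python3 - <<'E'
from h import *
import pickle
V={n:pickle.load(open(n+'0.pkl','rb')) for n in('scene','side')}
def rect(P,m,name):
    q=P[m][:,:2]; 
    if len(q)<15: print(name,len(q));return
    r=cv2.minAreaRect((q*1000).astype(np.float32)); print(name,len(q),'c',np.round(r[0],0),'size',np.round(r[1],0),'ang',round(r[2],1),'z',P[m][:,2].mean().round(4))
for n,v in V.items():
    P=cloud(v); x,y,z=P[...,0],P[...,1],P[...,2]; hsv=cv2.cvtColor(v['p'],cv2.COLOR_RGB2HSV); white=(hsv[...,1]<40)&(hsv[...,2]>150)
    on=(x>.34)&(x<1)&(y>-.43)&(y<.75)
    def blobs(m,name,k=15):
        c,l,s,ce=cv2.connectedComponentsWithStats(m.astype(np.uint8))
        for i in range(1,c):
            if s[i,4]>k: print(' px',ce[i].round(0),end=' '); rect(P,l==i,name)
    print(n,'desk z',np.nanmedian(z[on&(abs(z)<.02)]))
    blobs(on&(z>.095)&(z<.125)&(x<.75)&white,'whitetop')
    blobs(on&(z>.088)&(z<.103)&(x<.75)&~white&(y>.1),'rim')
    blobs(on&(z>.097)&(z<.108)&(x<.75)&(y<.25)&~white,'rackrim')
    blobs(on&(z>.012)&(z<.07)&(x<.49)&(y<.12),'row',30)
E
python3 - <<'E'
import sys; sys.path.insert(0,'.')
import cv2
a=cv2.imread('pics/scene0.png'); b=cv2.imread('pics/side0.png')
A=cv2.resize(a[140:240,230:430],(800,400),interpolation=cv2.INTER_CUBIC)[:,:]; B=cv2.resize(b[140:280,270:410],(600,600),interpolation=cv2.INTER_CUBIC)
A=cv2.resize(a[140:235,230:420],(400,200)); 
cv2.imwrite('pics/crop1.png',cv2.hconcat([cv2.resize(a[145:235,240:420],(400,400)),cv2.resize(b[140:280,270:370],(400,400))]))
E
```

```text
scene desk z 0.0016017324639610586
 px [179. 133.] whitetop 1213 c [586. 675.] size [154. 292.] ang 89.2 z 0.1172
 px [263. 166.] whitetop 154 c [566. 263.] size [87. 73.] ang 8.9 z 0.1053
 px [323. 182.] whitetop 153 c [560.  24.] size [59. 58.] ang 15.9 z 0.1077
 px [358. 188.] whitetop 168 c [581. -93.] size [63. 61.] ang 10.7 z 0.1077
 px [440. 184.] whitetop 32 c [ 746. -326.] size [40. 10.] ang 85.2 z 0.0993
 px [190. 143.] rim 249 c [559. 615.] size [127. 320.] ang 61.1 z 0.0961
 px [265. 168.] rim 326 c [557. 255.] size [179.  85.] ang 4.6 z 0.096
 px [272. 169.] rackrim 82 c [560. 227.] size [ 35. 176.] ang 88.6 z 0.0999
 px [356. 166.] rackrim 22 c [714. -36.] size [38. 35.] ang 62.6 z 0.098
 px [361. 190.] rackrim 514 c [583. -94.] size [ 72. 336.] ang 9.4 z 0.1031
 px [324. 231.] row 228 c [426. -51.] size [48. 60.] ang 8.8 z 0.0234
 px [352. 243.] row 375 c [ 416. -149.] size [94. 56.] ang 17.3 z 0.0283
 px [385. 254.] row 302 c [ 408. -262.] size [31. 67.] ang 84.3 z 0.0448
 px [424. 263.] row 539 c [ 444. -367.] size [79. 76.] ang 13.6 z 0.0187
side desk z 0.0016064240
[... 273 characters left out ...]
4.] size [85.  8.] ang 88.6 z 0.0981
 px [316. 120.] rim 210 c [580. 607.] size [ 44. 285.] ang 82.8 z 0.0954
 px [317. 156.] rim 354 c [558. 253.] size [178.  93.] ang 4.5 z 0.0961
 px [317. 158.] rackrim 127 c [559. 225.] size [ 44. 178.] ang 89.7 z 0.1004
 px [332. 209.] rackrim 363 c [581. -95.] size [ 65. 343.] ang 9.8 z 0.1031
 px [372. 195.] rackrim 43 c [712. -39.] size [53. 38.] ang 60.4 z 0.098
 px [330. 209.] rackrim 48 c [ 570. -107.] size [31. 67.] ang 42.4 z 0.1024
 px [280. 220.] row 197 c [426. -50.] size [42. 65.] ang 8.4 z 0.0242
 px [273. 251.] row 937 c [ 423. -204.] size [103. 155.] ang 2.8 z 0.0351
 px [283. 296.] row 758 c [ 443. -371.] size [77. 81.] ang 13.8 z 0.0186
```

View pics/crop1.png

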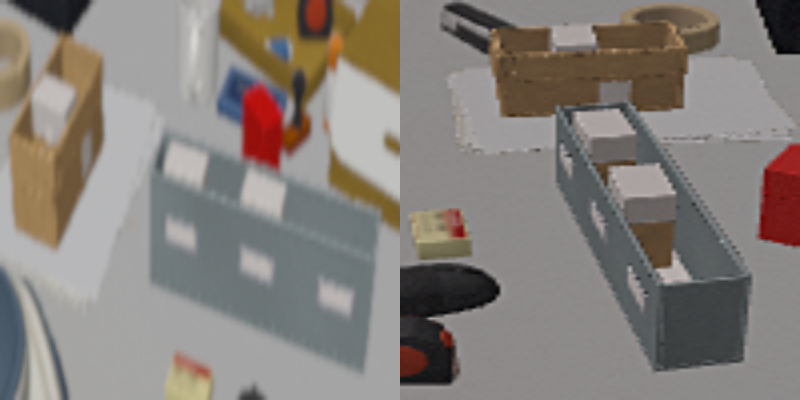

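The crop confirms it: the new box is the white-lidded one in the carton, at crop (52,105) left and (575,38) right. The rack's right end is free, with sheets visible at crop (672,270) right. Next I go above the carton to look with the wrist camera.

```bash
python3 -m inch '{"gripper":[1,1,1,1,1,1,1,1,1,1],"travel":[[-42,-22,0],[-42,-22,0],[-42,-22,0],[-42,-22,0],[-42,-22,0],[-42,-22,0],[-42,-22,0],[-42,-22,0],[-42,-22,0],[-42,-22,0]],"spin":[1.05,1.05,1.05,1.05,1.05,1.05,1.05,1.05,1.05,1.05]}'
python3 - <<'E'
from h import *
s=sensors.sense();print(s['ee_pos'],s['tool_rot'],s['dq'].round(1))
E
python3 -m inch '{"gripper":[1,1],"travel":[[0,0,0],[0,0,0]],"spin":[0,0]}'
python3 - <<'E'
from h import *
import pickle
v=shot('wrist'); save(v,'w1.png'); pickle.dump(v,open('w1.pkl','wb')); print(tool().round(4))
E
```

```text
time_s: 1.4
ee_pos: [0.5517, 0.1891, 0.4045]
tool_rot: [-180.0, -0.0, 94.7]
contact_force: [-0.5, 0.7, 0.1]
opening: 0.0917
finger_force: 0.0
[0.55170271 0.18908295 0.40449363] [-1.79959566e+02 -7.87440752e-03  9.47474313e+01] [ 1.2 -0.4  0.3  0.1 -0.   0.1]
time_s: 1.65
ee_pos: [0.5516, 0.1895, 0.4048]
tool_rot: [180.0, -0.0, 94.8]
contact_force: [0.2, 0.2, -0.8]
opening: 0.0915
finger_force: 0.0
[[-0.084   0.9965  0.      0.5517]
 [ 0.9965  0.084   0.      0.1894]
 [ 0.      0.     -1.      0.4048]
 [ 0.      0.      0.      1.    ]]
```

View pics/w1.png

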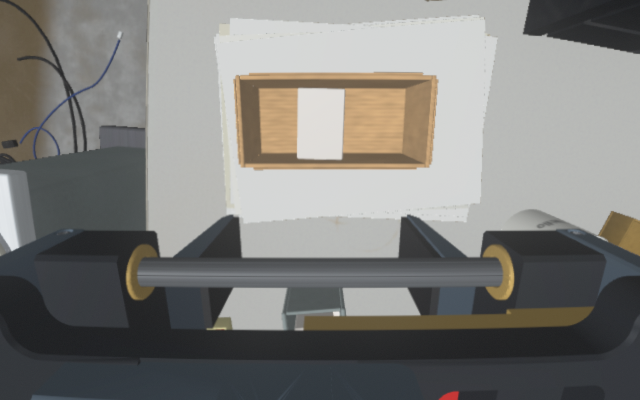

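The wrist view shows the white lid at (321,124) inside the carton, whose rim spans columns 237–436 and rows 74–167. There is finger room on both wide sides.

Run:
```python
from h import *
import pickle
v=pickle.load(open('w1.pkl','rb')); P=cloud(v); hsv=cv2.cvtColor(v['p'],cv2.COLOR_RGB2HSV)
m=np.zeros((400,640),np.uint8); m[78:166,255:410]=1
w=((hsv[...,1]<60)&(hsv[...,2]>130)).astype(np.uint8)*m
n,l,s,c=cv2.connectedComponentsWithStats(w); i=1+s[1:,4].argmax(); w=(l==i); print('px',c[i],s[i],'depth z',np.nanmedian(P[w][:,2]))
ct=max(cv2.findContours(w.astype(np.uint8),0,2)[0],key=cv2.contourArea); 
q=plane(v,cv2.boxPoints(cv2.minAreaRect(ct)),.1066); print('corners px',cv2.boxPoints(cv2.minAreaRect(ct)).round(1).tolist())
r=cv2.minAreaRect((plane(v,ct[:,0],.1066)[:,:2]*1000).astype(np.float32)); print('box top',r)
# two-view height: lid centre wrist vs side
a=plane(v,[c[i]],.1066)[0]; print(a)
vs=pickle.load(open('side0.pkl','rb'));
def tri(v1,p1,v2,p2):
    d=[(rays(v_,[p_])@v_['T'][:3,:3].T)[0] for v_,p_ in((v1,p1),(v2,p2))]; o=[v1['T'][:3,3],v2['T'][:3,3]]
    t=np.linalg.lstsq(np.c_[d[0],-d[1]],o[1]-o[0],rcond=None)[0]; A=o[0]+t[0]*d[0];B=o[1]+t[1]*d[1]; return (A+B)/2,np.linalg.norm(A-B)
print('tri',tri(v,c[i],vs,(313,152.5)))
# carton rim
rim=(P[...,2]>.09)&(P[...,2]<.108)&(P[...,0]>.4)&(P[...,0]<.7)&(P[...,1]>.15)&~w; rim[215:]=0
r=cv2.minAreaRect((P[rim][:,:2]*1000).astype(np.float32)); print('rim',r,np.median(P[rim][:,2]))
pm=(P[...,2]>.004)&(P[...,2]<.012); pm[222:]=0; pts=P[pm]; pts=pts[(pts[:,0]>.3)&(pts[:,0]<.8)]; r=cv2.minAreaRect((pts[:,:2]*1000).astype(np.float32)); print('pile',r,len(pts))
```

```text
px [320.05177515 123.1943787 ] [ 296   87   49   73 3380] depth z 0.1068717475402573
corners px [[295.8999938964844, 158.89999389648438], [297.20001220703125, 86.9000015258789], [344.3999938964844, 87.69999694824219], [343.20001220703125, 159.8000030517578]]
box top ((547.20166015625, 253.6106719970703), (40.333824157714844, 60.42152404785156), 3.2807202339172363)
[0.54724758 0.25454017 0.1066    ]
tri (array([0.5462991 , 0.25453783, 0.1043891 ]), np.float64(0.0019090724655930807))
rim ((560.7070922851562, 256.4583435058594), (177.2222900390625, 84.4617919921875), 5.219930648803711) 0.09901525313032922
pile ((610.1304931640625, 263.83636474609375), (360.4501647949219, 252.14968872070312), 4.828600883483887) 35798
```

```bash
python3 -m inch '{"gripper":[1,1,1,1,1,1,1,1,1,1],"travel":[[6.5,0.1,0],[6.5,0.1,0],[6.5,0.1,3],[6.5,0.1,6],[6.5,0.1,9],[6.5,0.1,11],[6.5,0.1,13],[6.5,0.1,15],[6.5,0.1,15.5],[6.5,0.1,15.5]],"spin":[0.026,0.026,0.026,0.026,0.026,0.026,0.026,0.026,0.026,0.026]}'
python3 -m inch '{"gripper":[0.35,0.35,0.35,0.35,0.35,0.35],"travel":[[0,0,0],[0,0,0],[0,0,0],[0,0,0],[0,0,0],[0,0,0]],"spin":[0,0,0,0,0,0]}'
```

```text
time_s: 2.95
ee_pos: [0.5477, 0.2536, 0.2499]
tool_rot: [-180.0, 0.0, 93.3]
contact_force: [-0.7, 0.2, 0.3]
opening: 0.0912
finger_force: 0.0
time_s: 3.7
ee_pos: [0.5476, 0.2536, 0.2497]
tool_rot: [-180.0, 0.0, 93.3]
contact_force: [-0.6, 0.5, -0.1]
opening: 0.04
finger_force: 30.0
```

Grip holds: 40 mm opening at 30 N. Now lift straight up.

```bash
python3 -m inch '{"gripper":[0.3,0.3,0.3,0.3,0.3,0.3,0.3,0.3,0.3,0.3],"travel":[[0,0,-0.5],[0,0,-2],[0,0,-4],[0,0,-6],[0,0,-8.5],[0,0,-11],[0,0,-13.5],[0,0,-15],[0,0,-16],[0,0,-16]],"spin":[0,0,0,0,0,0,0,0,0,0]}'
python3 -m inch '{"gripper":[0.3,0.3,0.3,0.3,0.3,0.3,0.3,0.3,0.3,0.3],"travel":[[-1,-0.6,0],[-4,-2.5,0],[-7,-4.5,0],[-10,-6.5,0],[-13,-8.5,0],[-16,-10.5,0],[-18,-12,0],[-19,-12.5,0],[-19.6,-12.9,0],[-19.6,-12.9,0]],"spin":[0,-0.03,-0.06,-0.09,-0.12,-0.12,-0.12,-0.12,-0.12,-0.12]}'
python3 - <<'E'
from h import *
import pickle
v=shot('side'); pickle.dump(v,open('side1.pkl','wb')); P=cloud(v); hsv=cv2.cvtColor(v['p'],cv2.COLOR_RGB2HSV)
m=(abs(P[...,0]-.43)<.06)&(abs(P[...,1]-.05)<.07)&(P[...,2]>.1)&(P[...,2]<.3); br=m&(hsv[...,0]>5)&(hsv[...,0]<25)&(hsv[...,1]>70)
ys,xs=np.nonzero(br); print(len(ys), 'brown z',np.nanpercentile(P[br][:,2],[1,50,99]), 'xy',np.median(P[br],0))
s=sensors.sense(); print(s['contact_force'],s['opening'],s['ee_pos'])
E
```

```text
time_s: 4.95
ee_pos: [0.5477, 0.2536, 0.4101]
tool_rot: [180.0, -0.0, 93.3]
contact_force: [0.4, -0.2, -2.3]
opening: 0.0398
finger_force: 30.0
time_s: 6.2
ee_pos: [0.4301, 0.0505, 0.4096]
tool_rot: [-180.0, -0.0, 100.1]
contact_force: [-0.9, -0.2, -2.7]
opening: 0.0398
finger_force: 30.0
226 brown z [0.17513924 0.20449392 0.23422679] xy [0.43189879 0.02308792 0.20449392]
[-0.44192777  0.72938082 -1.68492392] 0.04001155379753121 [0.43031207 0.05079444 0.40964354]
```

```bash
python3 -m inch '{"gripper":[0.3,0.3,0.3,0.3,0.3,0.3,0.3,0.3,0.3,0.3],"travel":[[0,0,2],[0,0,5],[0,0,8],[0,0,11],[0,0,13],[0,0,15],[0,0,16],[0,0,16.6],[0,0,16.8],[0,0,16.8]],"spin":[0,0,0,0,0,0,0,0,0,0]}'
python3 -m inch '{"gripper":[0.3,0.3,0.3,0.3],"travel":[[0,0,0.1],[0,0,0.2],[0,0,0.25],[0,0,0.25]],"spin":[0,0,0,0]}'
```

```text
time_s: 7.5
ee_pos: [0.4302, 0.0506, 0.242]
tool_rot: [180.0, 0.0, 100.1]
contact_force: [-0.1, 0.2, -2.8]
opening: 0.0398
finger_force: 30.0
time_s: 8.0
ee_pos: [0.4301, 0.0506, 0.2392]
tool_rot: [180.0, 0.0, 100.1]
contact_force: [0.2, 0.6, -2.1]
opening: 0.04
finger_force: 30.0
```

```bash
python3 -m inch '{"gripper":[0.3,0.3,0.3],"travel":[[0,0,0.05],[0,0,0.1],[0,0,0.1]],"spin":[0,0,0]}'
```

```text
time_s: 8.38
ee_pos: [0.4301, 0.0506, 0.2382]
tool_rot: [-180.0, 0.0, 100.1]
contact_force: [-0.2, -0.1, -2.8]
opening: 0.0399
finger_force: 30.0
```

```bash
python3 -m inch '{"gripper":[0.3,0.3,0.3],"travel":[[0,0,0.05],[0,0,0.1],[0,0,0.1]],"spin":[0,0,0]}'
```

```text
time_s: 8.75
ee_pos: [0.43, 0.0505, 0.238]
tool_rot: [180.0, 0.0, 100.1]
contact_force: [-4.6, -1.4, 26.8]
opening: 0.0399
finger_force: 30.0
```

Contact is felt at TCP z 0.238, which matches the measured height. I ease off, let go, rise and turn a quarter.

```bash
python3 -m inch '{"gripper":[0.3,0.3,0.6,1,1,1,1,1],"travel":[[0,0,-0.07],[0,0,-0.07],[0,0,-0.07],[0,0,-0.07],[0,0,-0.07],[0,0,-0.07],[0,0,-0.07],[0,0,-0.07]],"spin":[0,0,0,0,0,0,0,0]}'
python3 -m inch '{"gripper":[1,1,1,1,1,1,1,1],"travel":[[0,0,-1],[0,0,-4],[0,0,-8],[0,0,-11],[-3,0,-14],[-6,0,-15],[-6,0,-15],[-6,0,-15]],"spin":[0,0,0,0,0,0,0,0]}'
python3 - <<'E'
from h import *
import pickle
v=shot('wrist'); save(v,'w2.png'); pickle.dump(v,open('w2.pkl','wb')); print(tool().round(4))
E
```

```text
time_s: 9.75
ee_pos: [0.4301, 0.0506, 0.2379]
tool_rot: [-180.0, -0.0, 100.1]
contact_force: [-1.3, -0.9, -0.6]
opening: 0.0911
finger_force: 0.0
time_s: 10.75
ee_pos: [0.4402, -0.0082, 0.388]
tool_rot: [-180.0, -0.0, 100.1]
contact_force: [0.7, -0.4, 0.1]
opening: 0.0916
finger_force: 0.0
[[-1.762e-01  9.844e-01 -8.000e-04  4.402e-01]
 [ 9.844e-01  1.762e-01  3.000e-04 -8.000e-03]
 [ 4.000e-04 -7.000e-04 -1.000e+00  3.878e-01]
 [ 0.000e+00  0.000e+00  0.000e+00  1.000e+00]]
```

View pics/w2.png

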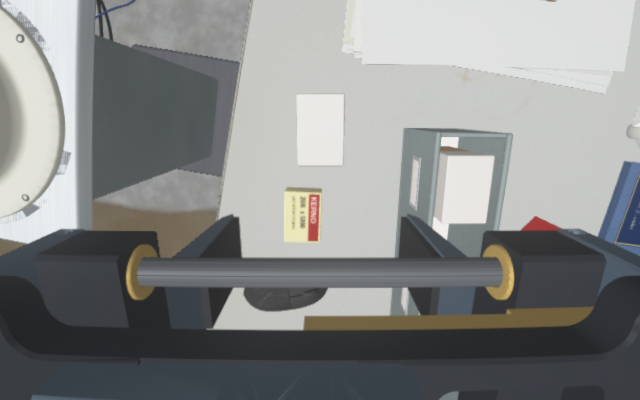

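The box stands free and upright: lid at (320,130), staples at (303,217), and old box A in the rack at (464,187) with sheets visible at (449,141).

Run:
```python
from h import *
import pickle
v=pickle.load(open('w2.pkl','rb')); P=cloud(v); hsv=cv2.cvtColor(v['p'],cv2.COLOR_RGB2HSV); z=P[...,2]
w=(z>.08)&(z<.105)&(P[...,0]<.49); w[215:]=0
n,l,s,c=cv2.connectedComponentsWithStats(w.astype(np.uint8)); i=1+s[1:,4].argmax(); w=l==i; print(c[i],np.median(z[w]))
ct=max(cv2.findContours(w.astype(np.uint8),0,1)[0],key=cv2.contourArea)
print('box',cv2.minAreaRect((plane(v,ct[:,0],.095)[:,:2]*1000).astype(np.float32)))
print('sheets z',np.median(z[139:144,445:453]),P[141,449])
o=(hsv[...,1]<60)&(hsv[...,2]>150)&(z>.09)&(z<.125)&(P[...,0]>.5); o[:, :430]=0;o[230:]=0
print('old top z',np.median(z[o]),np.median(P[o],0))
r=(z>.1)&(z<.109)&(P[...,0]>.49)&~o; r[210:]=0; q=P[r]
# left long edge direction from rim outline
print('rim corner region',q[:,:2].min(0),q[:,:2].max(0),np.median(q[:,2]))
for row in range(140,211,14):
    xs=np.nonzero(r[row])[0]; print(row,[plane(v,[[x,row]],.105)[0][:2].round(4).tolist() for x in (xs.min(),xs.max())])
```

```text
[319.98350694 128.72106481] 0.09525197263227378
box ((430.71112060546875, 50.764488220214844), (39.96547317504883, 59.56610107421875), 10.134786605834961)
sheets z nan [0.57494963 0.06163706 0.01193582]
old top z 0.10718176565960408 [0.55961557 0.02867688 0.10718177]
rim corner region [0.52312988 0.00055513] [0.59473962 0.07712772] 0.10380642756730862
140 [[0.5234, 0.0598], [0.5831, 0.071]]
154 [[0.5256, 0.0485], [0.5859, 0.0597]]
168 [[0.5269, 0.0368], [0.5879, 0.048]]
182 [[0.53, 0.0252], [0.59, 0.0361]]
196 [[0.5324, 0.0132], [0.5965, 0.0247]]Traceback (most recent call last):
  File "<stdin>", line 15, in <module>
    return umr_minimum(a, axis, None, out, keepdims, initial, where)
ValueError: zero-size array to reduction operation minimum which has no identity
```

```bash
python3 -m inch '{"gripper":[1,1,1,1,1,1,1,1,1,1],"travel":[[6,0.1,0],[6,0.1,0],[6,0.1,0],[6,0.1,0],[6,0.1,0],[6,0.1,0],[6,0.1,0],[6,0.1,0],[6,0.1,0],[6,0.1,0]],"spin":[1.571,1.571,1.571,1.571,1.571,1.571,1.571,1.571,1.571,1.571]}'
python3 -m inch '{"gripper":[1,1],"travel":[[0,0,0],[0,0,0]],"spin":[0,0]}'
```

```text
time_s: 12.05
ee_pos: [0.4307, 0.0513, 0.3876]
tool_rot: [-180.0, 0.1, 10.2]
contact_force: [-0.1, 1.0, -0.2]
opening: 0.0916
finger_force: 0.0
time_s: 12.3
ee_pos: [0.431, 0.0509, 0.3879]
tool_rot: [-180.0, 0.0, 10.2]
contact_force: [0.7, 0.2, -0.5]
opening: 0.0912
finger_force: 0.0
```

Aligned within 0.5 mm of the box centre. Down to TCP z 0.245, then grip.

```bash
python3 -m inch '{"gripper":[1,1,1,1,1,1,1,1],"travel":[[0,0,3],[0,0,6],[0,0,9],[0,0,11],[0,0,13],[0,0,14],[0,0,14.3],[0,0,14.3]],"spin":[0,0,0,0,0,0,0,0]}'
python3 -m inch '{"gripper":[0.55,0.55,0.55,0.55,0.55,0.55],"travel":[[0,0,0],[0,0,0],[0,0,0],[0,0,0],[0,0,0],[0,0,0]],"spin":[0,0,0,0,0,0]}'
```

```text
time_s: 13.3
ee_pos: [0.4312, 0.0507, 0.2452]
tool_rot: [180.0, -0.0, 10.1]
contact_force: [-1.4, -0.2, 0.5]
opening: 0.0914
finger_force: 0.0
time_s: 14.05
ee_pos: [0.4311, 0.0508, 0.2451]
tool_rot: [180.0, -0.0, 10.1]
contact_force: [-0.8, 0.5, 5.7]
opening: 0.0603
finger_force: 30.0
```

```bash
python3 -m inch '{"gripper":[0.5,0.5,0.5,0.5,0.5,0.5,0.5,0.5,0.5],"travel":[[0,0,-0.5],[0,0,-2],[0,0,-5],[0,0,-8],[0,0,-11],[0,0,-14],[0,0,-17],[0,0,-19],[0,0,-20]],"spin":[0,0,0,0,0,0,0,0,0]}'
python3 -m inch '{"gripper":[0.5,0.5,0.5,0.5,0.5,0.5,0.5,0.5,0.5,0.5],"travel":[[0,0,-20e-9],[0.2,3,0],[0.4,6,0],[0.7,10,0],[1,14,0],[1.2,18,0],[1.5,22,0],[1.5,24,0],[1.5,25.2,0],[1.5,25.2,0]],"spin":[0,0,0,0,0,0,0,0,0,0]}'
python3 - <<'E'
from h import *
import pickle
v=shot('wrist'); save(v,'w3.png'); pickle.dump(v,open('w3.pkl','wb')); print(tool().round(4))
P=cloud(v); z=P[...,2]
E
```

```text
time_s: 15.18
ee_pos: [0.4309, 0.0508, 0.4459]
tool_rot: [180.0, -0.1, 10.1]
contact_force: [0.9, 0.6, -1.7]
opening: 0.0598
finger_force: 30.0
time_s: 16.42
ee_pos: [0.4901, -0.1945, 0.4446]
tool_rot: [-180.0, 0.0, 10.1]
contact_force: [-0.6, 1.5, -2.7]
opening: 0.0597
finger_force: 30.0
[[ 9.844e-01  1.760e-01 -6.000e-04  4.900e-01]
 [ 1.760e-01 -9.844e-01  6.000e-04 -1.940e-01]
 [-5.000e-04 -7.000e-04 -1.000e+00  4.447e-01]
 [ 0.000e+00  0.000e+00  0.000e+00  1.000e+00]]
```

View pics/w3.png

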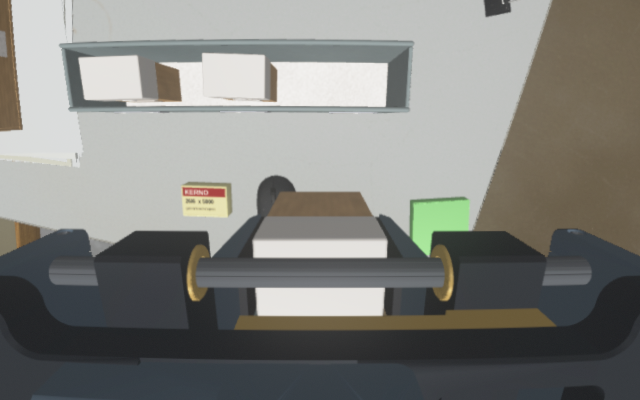

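This view shows the whole rack, with rim corners at about (63,44), (411,43), (409,110) and (70,110). Old boxes are at (120,79) and (238,77), and the sheets are free at (330,85). The held box is straight, at (320,260).

```bash
python3 - <<'E'
from h import *
import pickle
v=pickle.load(open('w3.pkl','rb')); P=cloud(v); z=P[...,2]; hsv=cv2.cvtColor(v['p'],cv2.COLOR_RGB2HSV)
r=(z>.095)&(z<.112); r[125:]=0; r[:,:50]=0; r[:,430:]=0
wh=(hsv[...,2]>190)&(hsv[...,1]<40)
rim=(r&~wh).astype(np.uint8); ct=cv2.findContours(rim,0,1)[0]; pts=np.vstack([c[:,0] for c in ct if cv2.contourArea(c)>20 or len(c)>20])
R_=cv2.minAreaRect((plane(v,pts,.105)[:,:2]*1000).astype(np.float32)); print('rim',R_,np.median(z[rim>0]))
n,l,s,c=cv2.connectedComponentsWithStats((wh&(z>.09)&(z<.125)&(np.arange(400)[:,None]<125)).astype(np.uint8))
for i in range(1,n):
    if s[i,4]>200:
        w=l==i; h=np.median(z[w]); cc=cv2.findContours(w.astype(np.uint8),0,1)[0][0]; print('old',c[i],h,cv2.minAreaRect((plane(v,cc[:,0],h)[:,:2]*1000).astype(np.float32)))
print('sheets',np.nanmedian(z[70:95,300:380]),np.nanpercentile(z[70:95,300:380],[5,95]))
a=np.radians(10.2)
E
python3 - <<'E'
import sys; sys.path.insert(0,'.')
from h import *
import pickle
# two-view check of heights: near old box top centre between wrist w3 and initial side view
v=pickle.load(open('w3.pkl','rb')); s=pickle.load(open('side0.pkl','rb'))
def tri(v1,p1,v2,p2):
    d=[(rays(v_,[p_])@v_['T'][:3,:3].T)[0] for v_,p_ in((v1,p1),(v2,p2))]; o=[v1['T'][:3,3],v2['T'][:3,3]]
    t=np.linalg.lstsq(np.c_[d[0],-d[1]],o[1]-o[0],rcond=None)[0]; return (o[0]+t[0]*d[0]+o[1]+t[1]*d[1])/2
print('rim far-right corner', tri(v,(411,43),s,(356,243)), plane(v,[(63,44),(411,43),(409,110),(70,110)],.105).round(4).tolist())
E
```

```text
rim ((583.7181396484375, -94.22018432617188), (65.777587890625, 340.20330810546875), 9.687165260314941) 0.10669319306694061
old [233.30069419  75.53087322] 0.10757025163084066 ((583.1975708007812, -94.53776550292969), (39.9619255065918, 58.86589813232422), 8.134713172912598)
old [110.52667197  77.63654459] 0.10767860153885866 ((562.368408203125, 23.88913345336914), (39.65896224975586, 59.442176818847656), 9.06153678894043)
sheets 0.012438901067301777 [0.01110709 0.01379355]
rim far-right corner [ 0.64216069 -0.25778005  0.08763172] [[0.5867, 0.0741, 0.105], [0.6417, -0.254, 0.105], [0.5821, -0.2665, 0.105], [0.5251, 0.0663, 0.105]]
```

Rack: centre (0.5835, -0.0942), yaw 9.8°, sheets at 12 mm. The two old-box tops at 107.6 mm agree with that, since 12.4 + 95 is 107.4. The target is rack y = -0.100, which leaves both fingers room.

```bash
python3 -m inch '{"gripper":[0.5,0.5,0.5,0.5,0.5,0.5,0.5],"travel":[[2,0.3,0],[5,0.8,0],[8,1.3,0],[10,1.7,0],[10.9,1.8,0],[10.9,1.8,0],[10.9,1.8,0]],"spin":[0.005,0.005,0.005,0.005,0.005,0.005,0.005]}'
python3 - <<'E'
from h import *
T=tool(); print(T.round(4)); s=sensors.sense(); print(s['opening'])
v=shot('side'); a=v['p'][120:300,250:490]; cv2.imwrite('pics/s2.png',cv2.resize(a,(800,600))[:,:,::-1])
E
```

```text
time_s: 17.35
ee_pos: [0.5999, -0.193, 0.445]
tool_rot: [-180.0, 0.0, 9.8]
contact_force: [0.0, -0.4, -3.0]
opening: 0.0598
finger_force: 30.0
[[ 9.853e-01  1.710e-01 -4.000e-04  5.999e-01]
 [ 1.710e-01 -9.853e-01  1.000e-04 -1.930e-01]
 [-4.000e-04 -1.000e-04 -1.000e+00  4.450e-01]
 [ 0.000e+00  0.000e+00  0.000e+00  1.000e+00]]
0.05984815572755472
```

View pics/s2.png

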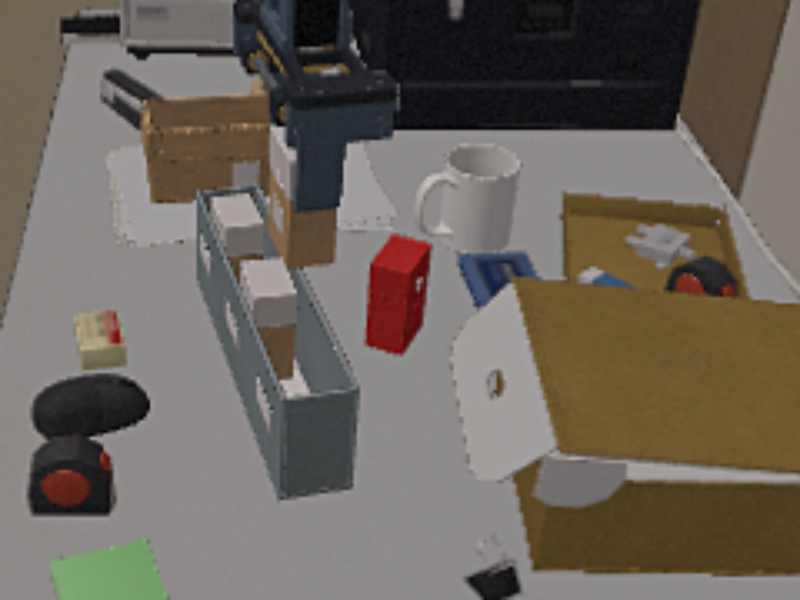

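The held box is upright above the rack, at (305,215) in the crop, and nothing has been disturbed. I lower it in stages.

```bash
python3 -m inch '{"gripper":[0.5,0.5,0.5,0.5,0.5],"travel":[[0.1,0,2],[0.1,0,5],[0.1,0,7.5],[0.1,0,8.5],[0.1,0,8.5]],"spin":[0,0,0,0,0]}'
python3 -m inch '{"gripper":[0.5,0.5,0.5,0.5,0.5,0.5,0.5,0.5],"travel":[[0,0,1],[0,0,2],[0,0,3],[0,0,4],[0,0,5],[0,0,6],[0,0,6.5],[0,0,6.5]],"spin":[0,0,0,0,0,0,0,0]}'
```

```text
time_s: 18.02
ee_pos: [0.6014, -0.1931, 0.36]
tool_rot: [-180.0, 0.0, 9.8]
contact_force: [0.8, 0.3, -1.0]
opening: 0.0597
finger_force: 30.0
time_s: 19.02
ee_pos: [0.6016, -0.193, 0.2946]
tool_rot: [-180.0, 0.0, 9.8]
contact_force: [-0.2, -0.9, -2.8]
opening: 0.0597
finger_force: 30.0
```

Clear of the walls, with no side force. I continue to about 3 mm above the sheets, then go down in small steps.

```bash
python3 -m inch '{"gripper":[0.5,0.5,0.5,0.5,0.5,0.5],"travel":[[0,0,1],[0,0,2],[0,0,2.8],[0,0,3.2],[0,0,3.4],[0,0,3.4]],"spin":[0,0,0,0,0,0]}'
python3 -m inch '{"gripper":[0.5,0.5,0.5,0.5],"travel":[[0,0,0.1],[0,0,0.2],[0,0,0.25],[0,0,0.25]],"spin":[0,0,0,0]}'
```

```text
time_s: 19.77
ee_pos: [0.6016, -0.1931, 0.261]
tool_rot: [180.0, -0.0, 9.8]
contact_force: [-0.1, 1.2, -1.6]
opening: 0.0598
finger_force: 30.0
time_s: 20.27
ee_pos: [0.6016, -0.193, 0.2584]
tool_rot: [180.0, 0.0, 9.8]
contact_force: [-0.2, 0.8, -2.0]
opening: 0.0599
finger_force: 30.0
```

```bash
python3 -m inch '{"gripper":[0.5,0.5,0.5],"travel":[[0,0,0.05],[0,0,0.1],[0,0,0.1]],"spin":[0,0,0]}'
```

```text
time_s: 20.65
ee_pos: [0.6016, -0.1931, 0.2574]
tool_rot: [-180.0, 0.0, 9.8]
contact_force: [0.3, -0.1, -2.2]
opening: 0.0599
finger_force: 30.0
```

```bash
python3 -m inch '{"gripper":[0.5,0.5,0.5],"travel":[[0,0,0.05],[0,0,0.1],[0,0,0.1]],"spin":[0,0,0]}'
```

```text
time_s: 21.02
ee_pos: [0.6016, -0.193, 0.2573]
tool_rot: [180.0, -0.0, 9.8]
contact_force: [-4.0, 2.0, 13.2]
opening: 0.06
finger_force: 30.0
```

It rests on the sheets at about 12.3 mm: upward force is 13 N and the height is as measured. I ease off, open part way and withdraw.

```bash
python3 -m inch '{"gripper":[0.5,0.7,0.84,0.84,0.84,0.84],"travel":[[0,0,-0.06],[0,0,-0.06],[0,0,-0.06],[0,0,-0.06],[0,0,-0.06],[0,0,-0.06]],"spin":[0,0,0,0,0,0]}'
python3 -m inch '{"gripper":[0.84,0.84,0.84,0.84,0.84,0.84,0.84,0.84,0.84],"travel":[[0,0,-1],[0,0,-3],[0,0,-6],[0,0,-10],[0,0,-14],[-4,0,-17],[-8,0,-18],[-10,0,-18],[-10,0,-18]],"spin":[0,0,0,0,0,0,0,0,0]}'
python3 - <<'E'
from h import *
v=shot('wrist'); save(v,'w4.png'); P=cloud(v); z=P[...,2]; hsv=cv2.cvtColor(v['p'],cv2.COLOR_RGB2HSV); print(tool()[:3,3])
wh=(hsv[...,2]>170)&(hsv[...,1]<40)&(z>.09)&(z<.125)&(np.arange(400)[:,None]<215)&(P[...,0]>.5)&(P[...,0]<.7)
n,l,s,c=cv2.connectedComponentsWithStats(wh.astype(np.uint8))
for i in range(1,n):
    if s[i,4]>200:
        w=l==i; h=np.median(z[w]); cc=cv2.findContours(w.astype(np.uint8),0,1)[0][0]; print(c[i],h,cv2.minAreaRect((plane(v,cc[:,0],h)[:,:2]*1000).astype(np.float32)))
E
```

```text
time_s: 21.78
ee_pos: [0.6016, -0.1931, 0.257]
tool_rot: [-180.0, 0.0, 9.8]
contact_force: [-0.1, 0.0, 0.2]
opening: 0.0766
finger_force: 0.0
time_s: 22.9
ee_pos: [0.5021, -0.2103, 0.4381]
tool_rot: [180.0, -0.0, 9.8]
contact_force: [0.3, -0.6, -0.3]
opening: 0.0762
finger_force: 0.0
[ 0.5029353  -0.21022019  0.43780412]
[212.67491927  85.84140653] 0.10755707975169987 ((583.6433715820312, -95.74714660644531), (40.26002883911133, 62.1622200012207), 8.1414213180542)
[319.22525952  84.86574394] 0.10745853175720829 ((600.7216796875, -193.0271759033203), (39.20262908935547, 59.98691940307617), 9.800898551940918)
[89.7334114  88.90827479] 0.10770713148447736 ((563.0867309570312, 19.544889450073242), (40.42762756347656, 68.23060607910156), 10.260371208190918)
[277.875      120.14309211] 0.10722650206482334 ((562.0519409179688, -153.63360595703125), (2.374950408935547, 227.8799591064453), 9.88711929321289)
```

View pics/w4.png

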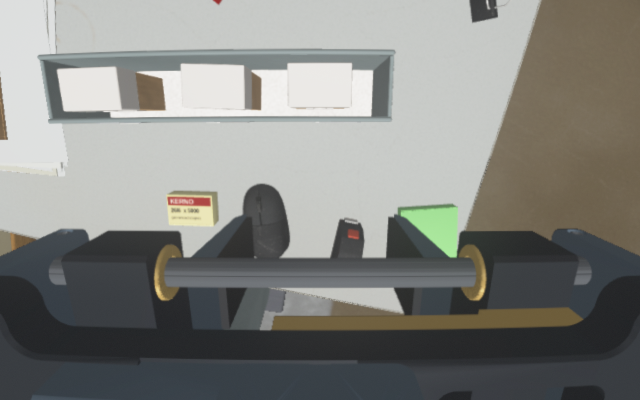

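The new box stands upright in the rack at (319,85), 99 mm from its neighbour at (213,86). The gripper is clear and everything else is in place.

```bash
python3 -c "from bench import hand_in; print(hand_in())"
```

```text
the job is handed in; nothing more can be done
None
```

The job is handed in: the new box was measured standing upright and released in the rack's free right-hand place, resting on the sheets about 12 mm above the desk and 99 mm (centre to centre) from its neighbour; nothing else showed any shift in the last views.

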